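Press a flanged blank home in the collet against its sprung ejector and hold it

TASK

Take the brass blank with the wide flange out of the wooden rack and put its chamfered spigot down into the collet of the green collet closer. Press it down against the sprung ejector until its flange is fully home, flat on the collet's face, and finish while still holding it pressed firmly home (a hand push, no ramming), so that I can close the collet with the pedal. Leave the other pieces in the rack, and the oil can and chuck key, where they are.

Things in the scene. Friction and masses are not known exactly. Their poses are not given: they have to be found in the camera images.
- blank: the workpiece: turned brass, 0.2 to 0.4 kg, the only piece with a flange; stands foot down in one of the three rack holes, flange on the rack top. Origin: centre of the foot, z up its axis. From the foot: spigot 24 mm across, 28 mm long (lowest 4 mm chamfered to 18 mm), flange 40 mm across, 8 mm thick (28 to 36 mm up), boss to grip, 22 mm across, 34 mm long (36 to 70 mm up)
- shoulder (a point): point on the blank's axis in the plane of the flange's underside, 28 mm above the blank's origin; it coincides with collet_face when the blank is home
- collet_face (a point): centre of the open collet's mouth, in the plane of its flat top face, 95 mm above the bench; z up. The collet is a steel ring 37 mm across with a plain 26 mm bore, 55 mm deep, 4 mm proud of the dark cap ring (92 mm across). Its face is the hard stop for the flange
- closer: air-operated collet closer, fixed: round green base 150 mm across, 16 mm thick, green housing 112 mm across up to 78 mm height, dark cap ring up to 91 mm. Origin: centre of its underside on the bench; collet_face is 95 mm straight above. Two copper pipes on its +x side go down into the bench 90 mm from the axis
- ejector (a joint): travel (m) of the sprung ejector, a 21 mm steel pad in the collet's bore. 0: at rest, pad 16 mm below the face; grows as it is pushed down. Resists with 6 N at 0 plus 0.5 N per mm: 12 N at 0.012, where the blank's flange meets the collet's face (the pad could go on to 0.017). Left alone it lifts the blank 12 mm off the face
- rack: fixed block of light wood, 90 (x) by 240 (y) by 40 (z) mm, with three 30 mm holes, 34 mm deep, in a row along its y axis at -75, 0 and +75 mm. Origin: centre of its underside on the bench
- bar: bystander in the rack: plain round brass bar, 24 mm across, 70 mm long, standing on the hole's bottom, its top 36 mm above the rack. Origin: centre of its foot, z up
- pin: bystander in the rack: stepped brass pin without flange, 24 mm across for 44 mm, then 14 mm across for 26 mm; top 36 mm above the rack. Origin: centre of its foot, z up
- oilcan: bystander: grey oil can, 68 mm across, 102 mm high, with a thin brass spout up to 168 mm high reaching 43 mm to its +x. Origin: centre of its underside
- chuckkey: bystander: steel chuck key lying on the bench, shank 95 mm along its x, cross bar 110 mm along its y at 40 mm on the -x side, 16 mm high. Origin: on the bench under the shank's middle
Mind the look-alikes: they are no part of the job. Leave any blue or purple look-alike of the blank alone.

How it is judged:
By the outcome, as a careful person would: the job done as asked, in the order asked, and still so for the second after the job is handed in, while the arm keeps its last pose, push and grip.
It also fails if it takes over 45 s, if anything falls off the work surface, if the arm or the gripper's body presses on something with over 40 N, if the wrist force passes 120 N, or if a joint passes its speed limit or range.

ROBOT

A 6-joint arm with a two-finger parallel gripper is mounted at the origin on the work surface. World frame = base frame: x ahead of the robot, y to its left, z up, the work surface at z = 0. Lengths are in m, angles in rad, forces in N, time in s.
With the tool pointing down it reaches from about 0.375 to 0.9 m from the base axis. Payload 3.1 kg.
Tool frame: the origin (TCP) lies between the finger pads; the fingertips stand robot.tip_extent ahead of it and the grasp point (between the pads) lies 3 mm ahead of it (robot.tip_extent is the distance from the TCP to the fingertips, in m); z points along the fingers, x is the direction in which the jaws open and shut, and the axes are right-handed (so a half turn about z gives the same grasp; the last joint's range is limited). The gripper opens to 87 mm and grips with 3 to 60 N. Pads are 19 mm wide; open, the fingers measure 117 mm over their backs; the gripper's body (75 mm by 190 mm) begins 51 mm behind the grasp point.
Start: joints at [-1.435, 0.527, 1.433, -0, 1.181, -0.178], TCP at [0.193, -0.594, 0.245] pointing down, gripper open.
Joint ranges: [-3.08, 3.08], [-0.75, 2.2], [0.22, 2.44], [-1.43, 4.57], [0, 2.65], [-2.85, 2.85]. Speed limits (rad/s): [2.79, 2.79, 3.14, 3.14, 3.14, 3.14].

INTERFACE

Orientations are given as a unit quaternion [x, y, z, w].
In Python, from rig import robot, cams gives the robot as it stands.
- The arm moves only by the tool carry_out, never from a script. Its argument "steps" is a list of rows, each a list of 3 entries, a list of its own where there are three numbers: the shift along the world's x, y, z in cm, then the turn about the world's z in degrees, then the closure, from 0 (fully open) to 1 (shut). In form: [[[dx, dy, dz], spin, fingers], ...]. A call has 1 to 10 rows; each row shifts and turns the pose as measured when the row begins; what a row does not reach is not made up. A row lasts 1/10 s, in which the tool goes at most 50 mm and 8.59 degrees, less where a joint would pass 70% of its speed; a pose out of reach is approached as far as the arm can. A call with a gripper value outside its range is refused whole. The fingers move at their own pace and stop on an object; "squeeze" is the grip in N (left out, the last holds). Time passes only in rows, so rows that do not move let the fingers close. It gives the time, the measured TCP pose, the force and the opening at its end, in the units of the state.
- robot.get_obs(): the state, without advancing time (a new reading comes with each control period).
- cams.camera(name): name is "scene" or "top"; returns a dict with "pixels" (480x640x3 uint8, red, green, blue), "fx", "fy", "cx", "cy" (pixels), "eye" and "rotation" of the camera in the world. Camera axes: x right, y up, looking along -z (the intrinsics and any distortion apply to the point x, -y, -z); pixel columns grow to the right and rows downward; lengths in m; the calibration is good to about 2 mm. A picture is of the moment at which its call begins. There is no depth.
- robot.hand_in(): hands the job in, once; it reports no verdict.
The state is a dict: "time": time; "q": joint angles; "joint_velocities": joint speeds; "joint_torque": joint torques, N m; "position": TCP position; "tool_rot": TCP orientation; "ft_force": force on the tool from outside, world axes, zero at the start; "moment": the same for the moment, N m; "grip_width": finger opening in m.
Only numpy, scipy, OpenCV 4.12 (cv2) and the standard library are available. Lean on these libraries where they do the work, as an engineer would, in place of code of your own. Each camera call takes 0.05 s, during which the arm holds its last target. There are 200 camera calls.

## Working session

There is one attempt and no reset: what is moved stays moved. The work goes in short steps, Python scripts to look and compute and a tool call to move; the robot and the scene stay as the last step left them, time stands still between calls to the robot, and variables do not carry over. Pictures are saved under pics/ and viewed, about 8 in all and at most 12, crops included, and the job is handed in when it is done.

Besides the shell and the picture viewer there is one more tool, called after ">>>" as a command line: name --argument value ..., lists and objects as JSON in quotes. carry_out: Moves the arm, as the interface text tells. Its arguments: {"type":"object","properties":{"steps":{"type":"array"},"squeeze":{"type":"number"}},"required":["steps"]}

```bash
mkdir -p pics; ls
python3 - <<'E'
from rig import robot,cams
import cv2,numpy as np
for n in("scene","top"):
    c=cams.camera(n);cv2.imwrite(f"pics/{n}0.png",c["pixels"][:,:,::-1])
    print(n,{k:np.round(v,4).tolist() if not isinstance(v,str) else v for k,v in c.items() if k!="pixels"})
print(robot.get_obs(),robot.tip_extent)
E
```

```text
pics
scene {'fx': 438.1028, 'fy': 438.1028, 'cx': 323.924, 'cy': 242.1874, 'eye': [1.2878, 0.1487, 0.7442], 'rotation': [0.2667, 0.2856, 0.6854, 0.6144]}
top {'fx': 587.1335, 'fy': 587.1335, 'cx': 315.7803, 'cy': 243.5524, 'eye': [0.5, 0.1143, 1.2163], 'rotation': [-0.0175, 0.0364, 0.715, -0.698]}
{'time': 0.1, 'q': array([-1.43546990e+00,  5.28403525e-01,  1.43378787e+00, -6.52249258e-06,
        1.18143669e+00, -1.78497374e-01]), 'joint_velocities': array([ 0.00070313, -0.00219102, -0.00201506,  0.00077505,  0.00040349,
        0.0002284 ]), 'joint_torque': array([-4.04328739e-04, -4.40986097e+01, -1.77150589e+01,  6.33687736e-02,
        5.33748034e-02, -5.05046876e-05]), 'position': array([ 0.19287697, -0.5938258 ,  0.24364648]), 'tool_rot': array([ 8.08918703e-01, -5.87919634e-01, -7.06112575e-04, -7.32913352e-04]), 'ft_force': array([-0.46643465, -0.39921173, -0.38866127]), 'moment': array([0.0411286 , 0.0055453 , 0.01151345]), 'grip_width': 0.0867953279110253} 0.022
```

View pics/scene0.png

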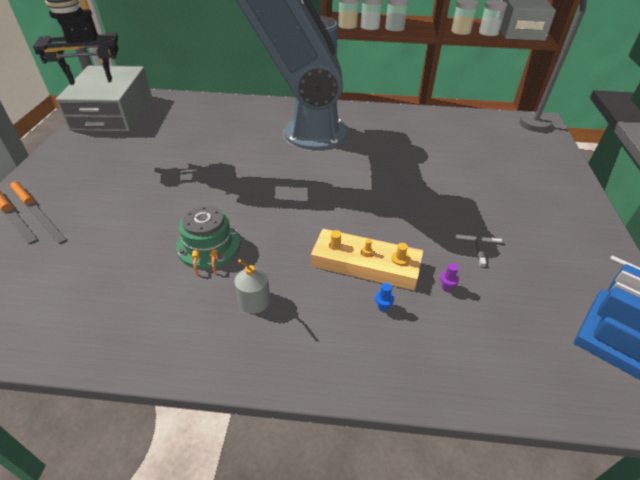

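View pics/top0.png

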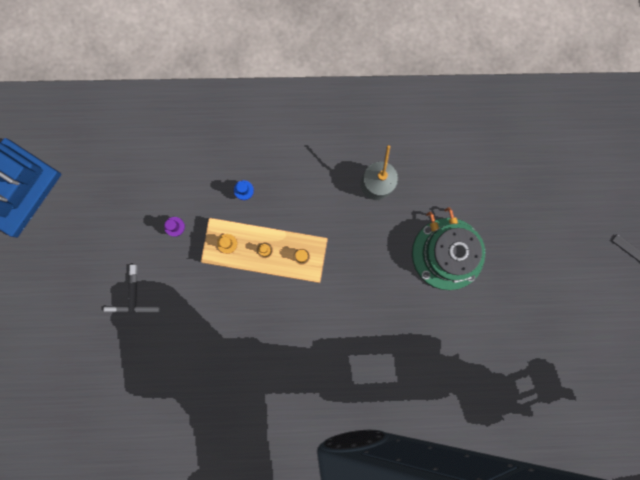

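Top view: the flanged blank is in the rack's left hole, about (227,243), and the collet is at about (459,251). In the scene view they are at (402,254) and (203,217). Next I'll enlarge both areas.

```bash
cat > h.py <<'E'
import numpy as np,cv2
from scipy.spatial.transform import Rotation as R
def ray(c,u,v):
    d=np.array([(u-c["cx"])/c["fx"],-(v-c["cy"])/c["fy"],-1])
    return np.array(c["eye"]),R.from_quat(c["rotation"]).apply(d)
def at(c,u,v,z):
    e,d=ray(c,u,v);return (e+d*(z-e[2])/d[2])[:2]
def pix(c,p):
    q=R.from_quat(c["rotation"]).inv().apply(np.array(p)-c["eye"])
    return c["cx"]+c["fx"]*q[0]/-q[2],c["cy"]-c["fy"]*q[1]/-q[2]
E
python3 - <<'E'
from rig import cams
import cv2,numpy as np
from h import *
t=cams.camera("top");s=cams.camera("scene")
def crop(c,u,v,w=25):
    return cv2.resize(c["pixels"][v-w:v+w,u-w:u+w,::-1],(400,400),interpolation=cv2.INTER_CUBIC)
a=np.hstack([crop(t,227,243),crop(t,459,251)])
b=np.hstack([crop(s,402,254),crop(s,203,217)])
cv2.imwrite("pics/ct.png",a);cv2.imwrite("pics/cs.png",b)
for n,u,v,z in[("blanktop",227,242,.082),("cf",459,251,.095)]: print(n,at(t,u,v,z))
for n,u,v,z in[("blanktop",402,246,.082),("cf",203,217,.095)]: print(n,at(s,u,v,z))
for u,v in[(207.5,219),(328,238),(321,282),(202,262)]: print("rack",at(t,u,v,.04))
E
```

```text
blanktop [0.59344651 0.25420318]
cf [ 0.56476517 -0.19238207]
blanktop [0.59658006 0.25690628]
cf [ 0.56885412 -0.19015816]
rack [0.64410321 0.29774734]
rack [0.60033213 0.05677629]
rack [0.51233649 0.07313792]
rack [0.55801588 0.30961397]
```

View pics/ct.png

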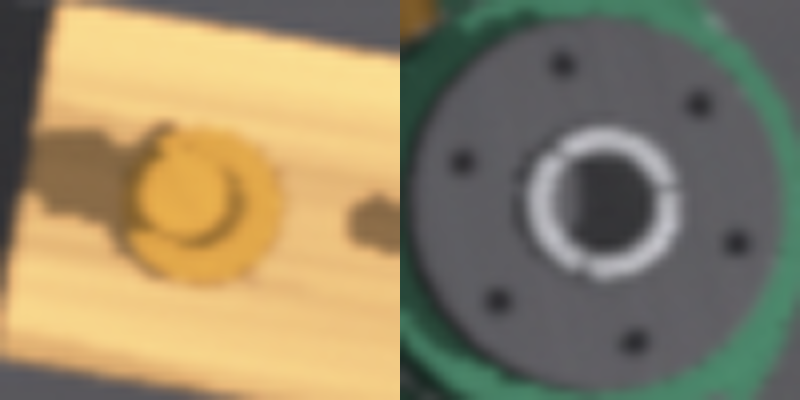

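View pics/cs.png

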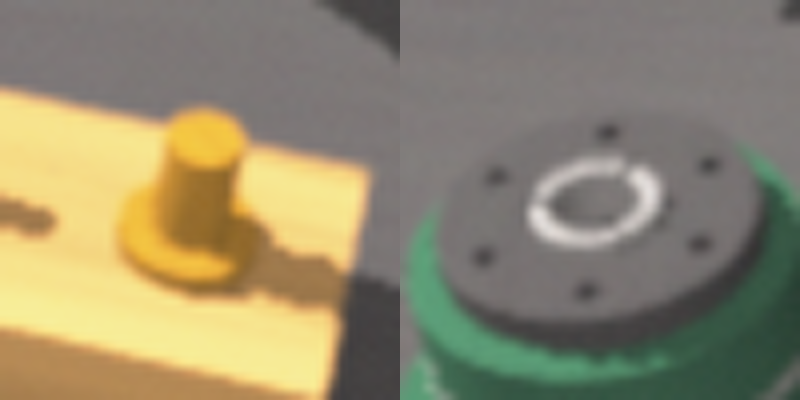

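Top crop: the boss top is at (224.5,241.4), the flange at (227.1,243.2) and the collet ring at (459.0,250.8). Scene crop: the boss top is at (402.3,245.4) and the collet at (202.1,216.8).

Run:
```python
from rig import cams,robot
from h import *
t=cams.camera("top");s=cams.camera("scene")
print(at(t,224.5,241.4,.082),at(t,227.1,243.2,.048),at(t,459,250.8,.095))
print(at(s,402.3,245.4,.082),at(s,202.1,216.8,.095))
r=R.from_quat(robot.get_obs()["tool_rot"]).as_matrix();print(r.round(3))
print("jaw axis deg",np.degrees(np.arctan2(r[1,0],r[0,0])),"rack y dir",np.degrees(np.arctan2(.2977-.0568,.6441-.6003)))
```

```text
[0.59471916 0.25899682] [0.59384753 0.25823159] [ 0.56515093 -0.19239898]
[0.59462966 0.25760118] [ 0.56842481 -0.19236792]
[[ 0.309 -0.951 -0.   ]
 [-0.951 -0.309  0.001]
 [-0.001 -0.    -1.   ]]
jaw axis deg -72.02171542178951 rack y dir 79.69515353123396
```

>>> carry_out --steps '[[[2.4, 3.9, 0], 6.2, 0], [[2.4, 3.9, 0], 6.2, 0], [[2.4, 3.9, 0], 6.2, 0], [[2.4, 3.9, 0], 6.2, 0], [[2.4, 3.9, 0], 6.2, 0], [[2.4, 3.9, 0], 6.2, 0], [[2.4, 3.9, 0], 6.2, 0], [[2.4, 3.9, 0], 6.2, 0], [[2.4, 3.9, 0], 6.2, 0], [[2.4, 3.9, 0], 6.2, 0]]' --squeeze 30

```text
time: 1.3
position: [0.4361, -0.1971, 0.2448]
tool_rot: [0.997, -0.072, 0.005, 0.002]
ft_force: [0.6, -0.8, 1.2]
grip_width: 0.0871
```

>>> carry_out --steps '[[[1.58, 4.55, 0], -0.2, 0], [[1.58, 4.55, 0], -0.2, 0], [[1.58, 4.55, 0], -0.2, 0], [[1.58, 4.55, 0], -0.2, 0], [[1.58, 4.55, 0], -0.2, 0], [[1.58, 4.55, 0], -0.2, 0], [[1.58, 4.55, 0], -0.2, 0], [[1.58, 4.55, 0], -0.2, 0], [[1.58, 4.55, 0], -0.2, 0], [[1.58, 4.55, 0], 0, 0]]'

```text
time: 2.3
position: [0.5995, 0.2753, 0.2468]
tool_rot: [0.996, -0.087, 0.008, 0.004]
ft_force: [0.9, -0.0, 0.4]
grip_width: 0.087
```

>>> carry_out --steps '[[[-0.55, -1.73, -1], 0, 0], [[0, 0, -3], 0, 0], [[0, 0, -3], 0, 0], [[0, 0, -3], 0, 0], [[0, 0, -2], 0, 0], [[0, 0, -1], 0, 0], [[0, 0, 0], 0, 0]]'

```text
time: 3.0
position: [0.5964, 0.2683, 0.1132]
tool_rot: [0.997, -0.081, 0.013, 0.001]
ft_force: [-0.8, -0.3, -0.8]
grip_width: 0.0869
```

Run:
```python
from rig import cams,robot
from h import *
o=robot.get_obs();print(o["position"],R.from_quat(o["tool_rot"]).as_matrix().round(4))
s=cams.camera("scene");t=cams.camera("top")
a=cv2.resize(s["pixels"][190:290,340:465,::-1],(500,400));b=cv2.resize(t["pixels"][200:300,165:240,::-1],(300,400))
cv2.imwrite("pics/g1.png",np.hstack([a,b]))
```

```text
[0.5963924  0.26834958 0.11322676] [[ 9.867e-01 -1.608e-01  2.520e-02]
 [-1.608e-01 -9.870e-01 -3.600e-03]
 [ 2.550e-02 -5.000e-04 -9.997e-01]]
```

View pics/g1.png

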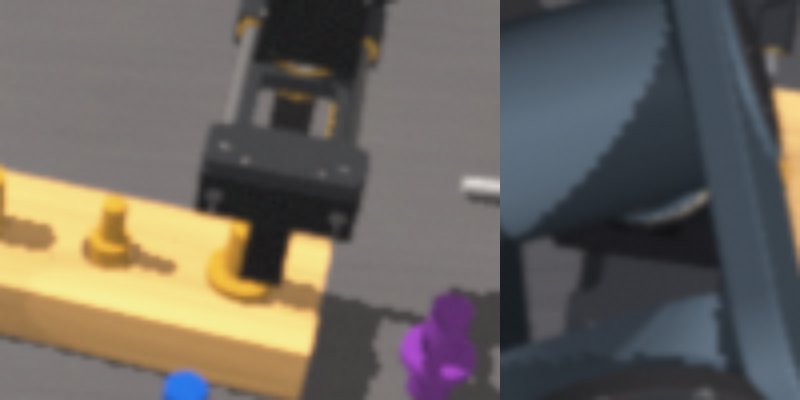

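Scene crop: the open fingers straddle the blank's boss, offset to the right (+y). The tool has picked up about 1.5° of tilt, so I'll test which motions change that.

>>> carry_out --steps '[[[0, 0, 0], 0, 0], [[-0.2, -1.0, 4], 0, 0], [[0, 0, 4], 0, 0], [[0, 0, 4], 0, 0], [[0, 0, 0], 0, 0]]'

```text
time: 3.6
position: [0.5977, 0.2586, 0.2444]
tool_rot: [0.997, -0.081, 0.018, -0.001]
ft_force: [0.2, -0.2, 0.8]
grip_width: 0.0868
```

>>> carry_out --steps '[[[0, 0, 0], 0, 0], [[0, 0, 0], 0, 0]]'

```text
time: 3.8
position: [0.5983, 0.2587, 0.2475]
tool_rot: [0.996, -0.081, 0.021, -0.002]
ft_force: [0.2, 0.3, -0.5]
grip_width: 0.087
```

>>> carry_out --steps '[[[0, 0, 0], 0, 0], [[0, 0, 0], 0, 0], [[0, 0, 0], 0, 0], [[0, 0, 0], 0, 0], [[0, 0, 0], 0, 0]]'

```text
time: 4.3
position: [0.596, 0.2582, 0.2427]
tool_rot: [0.997, -0.081, 0.017, -0.001]
ft_force: [0.0, 0.2, 0.5]
grip_width: 0.0871
```

Run:
```python
from rig import cams,robot
from h import *
for i in range(3):
    o=robot.get_obs();print(o["time"],o["position"],o["tool_rot"].round(4),R.from_quat(o["tool_rot"]).as_matrix()[:,2].round(4),o["q"].round(4),o["joint_velocities"].round(4),o["joint_torque"].round(2))
    cams.camera("top")
```

```text
4.3 [0.59600403 0.25816817 0.24272956] [ 9.966e-01 -8.090e-02  1.680e-02 -6.000e-04] [ 0.0335 -0.0015 -0.9994] [ 0.2412  0.5515  1.3923 -0.0103  1.1656  0.4071] [-0.0002  0.0095  0.0033 -0.0006 -0.0003  0.0009] [  0.   -45.52 -18.09   0.05  -0.11   0.  ]
4.35 [0.59596485 0.25818055 0.24268645] [ 9.966e-01 -8.080e-02  1.670e-02 -6.000e-04] [ 0.0334 -0.0015 -0.9994] [ 0.2413  0.5516  1.3923 -0.0103  1.1657  0.407 ] [ 0.0006 -0.004  -0.0034  0.001   0.0008  0.0005] [ 2.000e-02 -4.591e+01 -1.832e+01  5.000e-02 -1.300e-01  0.000e+00]
4.4 [0.59606977 0.25818513 0.24290852] [ 9.966e-01 -8.090e-02  1.690e-02 -6.000e-04] [ 0.0338 -0.0014 -0.9994] [ 0.2412  0.5513  1.3921 -0.0103  1.1657  0.4071] [ 0.0002 -0.0043 -0.0037  0.0017 -0.0003  0.0001] [ -0.   -45.43 -18.1    0.05  -0.12   0.  ]
```

>>> carry_out --steps '[[[0, 0, 0.1], 0, 0], [[0, 0, 0.1], 0, 0], [[0, 0, 0.1], 0, 0], [[0, 0, 0.1], 0, 0], [[0, 0, 0.1], 0, 0], [[0, 0, 0.1], 0, 0], [[0, 0, 0.1], 0, 0], [[0, 0, 0.1], 0, 0], [[0, 0, 0.1], 0, 0], [[0, 0, 0.1], 0, 0]]'

```text
time: 5.45
position: [0.5964, 0.2583, 0.2545]
tool_rot: [0.997, -0.081, 0.018, -0.001]
ft_force: [-0.4, -0.3, 0.1]
grip_width: 0.087
```

>>> carry_out --steps '[[[-0.2, 0, -1], 0, 0], [[0, 0, -1], 0, 0], [[0, 0, -1], 0, 0], [[0, 0, -1], 0, 0], [[0, 0, -1], 0, 0], [[0, 0, -1], 0, 0], [[0, 0, -1], 0, 0], [[0, 0, -1], 0, 0], [[0, 0, -1], 0, 0], [[0, 0, -1], 0, 0]]'

```text
time: 6.45
position: [0.5938, 0.2582, 0.1453]
tool_rot: [0.997, -0.081, 0.017, -0.001]
ft_force: [-0.3, 1.0, 0.5]
grip_width: 0.0872
```

>>> carry_out --steps '[[[0, 0, -2], 0, 0], [[0, 0, -2], 0, 0]]'

```text
time: 6.65
position: [0.5953, 0.2586, 0.1049]
tool_rot: [0.997, -0.081, 0.019, -0.001]
ft_force: [-0.2, -0.3, -1.1]
grip_width: 0.0867
```

>>> carry_out --steps '[[[0, 0, 0], 0, 0], [[0, 0, 0], 0, 0], [[0, 0, 0], 0, 0]]'

```text
time: 6.95
position: [0.5938, 0.2581, 0.1021]
tool_rot: [0.997, -0.081, 0.017, -0.001]
ft_force: [0.0, 0.1, -0.2]
grip_width: 0.0869
```

>>> carry_out --steps '[[[0, 0, 1], 0, 0], [[0, 0, 1], 0, 0], [[0, 0, 1], 0, 0], [[-4, 0, 0], 0, 0], [[-4, 0, 0], 0, 0], [[-4, 0, 0], 0, 0], [[0, 0, 0], 0, 0], [[0, 0, 0], 0, 0], [[0, 0, 0], 0, 0]]'

```text
time: 7.85
position: [0.4771, 0.2594, 0.147]
tool_rot: [0.996, -0.081, 0.028, -0.005]
ft_force: [0.7, 0.0, -0.6]
grip_width: 0.0871
```

>>> carry_out --steps '[[[4, 0, 0], 0, 0], [[4, 0, 0], 0, 0], [[4, 0, 0], 0, 0], [[0, 0, 0], 0, 0], [[0, 0, 0], 0, 0], [[0, 0, 0], 0, 0]]'

```text
time: 8.45
position: [0.6074, 0.2587, 0.1497]
tool_rot: [0.996, -0.082, 0.032, -0.006]
ft_force: [-0.2, -0.0, -0.1]
grip_width: 0.0869
```

>>> carry_out --steps '[[[0, 0, 0], 8.5, 0], [[0, 0, 0], 8.5, 0], [[0, 0, 0], 8.5, 0], [[0, 0, 0], 8.5, 0], [[0, 0, 0], 8.5, 0], [[0, 0, 0], 8.5, 0], [[0, 0, 0], 8.5, 0], [[0, 0, 0], 8.5, 0], [[0, 0, 0], 8.5, 0], [[0, 0, 0], 8.5, 0]]'

```text
time: 9.45
position: [0.5939, 0.2598, 0.1495]
tool_rot: [0.784, 0.621, 0.013, -0.025]
ft_force: [0.2, -0.0, 0.1]
grip_width: 0.0867
```

>>> carry_out --steps '[[[0, 0, 0], 8.5, 0], [[0, 0, 0], 8.5, 0], [[0, 0, 0], 8.5, 0], [[0, 0, 0], 8.5, 0], [[0, 0, 0], 8.5, 0], [[0, 0, 0], 8.5, 0], [[0, 0, 0], 8.5, 0], [[0, 0, 0], 8.5, 0], [[0, 0, 0], 8.5, 0], [[0, 0, 0], 6, 0]]'

```text
time: 10.45
position: [0.5803, 0.2608, 0.15]
tool_rot: [0.17, 0.985, -0.012, -0.031]
ft_force: [-0.2, 0.2, -1.2]
grip_width: 0.0868
```

```bash
cat > st.py <<'E'
from rig import robot
from h import *
o=robot.get_obs();m=R.from_quat(o["tool_rot"]).as_matrix()
print(o["time"],o["position"].round(4),"axis",m[:2,2].round(4),"yaw",np.degrees(np.arctan2(m[1,0],m[0,0])).round(1),"q",o["q"].round(3),"F",o["ft_force"].round(1),"M",o["moment"].round(2),o["grip_width"].round(4))
E
python3 st.py
```

```text
Traceback (most recent call last):
  File "st.py", line 4, in <module>
    print(o["time"],o["position"].round(4),"axis",m[:2,2].round(4),"yaw",np.degrees(np.arctan2(m[1,0],m[0,0])).round(1),"q",o["q"].round(3),"F",o["ft_force"].round(1),"M",o["moment"].round(2),o["grip_width"].round(4))
                                                                                                                                                                                                ^^^^^^^^^^^^^^^^^^^^^
AttributeError: 'float' object has no attribute 'round'
```

```bash
sed -i 's/o\["grip_width"\].round(4)/round(o["grip_width"],4)/' st.py; python3 st.py
```

```text
10.45 [0.5803 0.2608 0.15  ] axis [-0.0652 -0.0134] yaw 160.4 q [ 0.246  0.677  1.435  0.003  1.096 -2.556] F [-0.2  0.2 -1.2] M [ 0.2  -0.09  0.09] 0.0868
```

>>> carry_out --steps '[[[-4, -1, 0], 0, 0], [[-4, -1, 0], 0, 0], [[-4, -1, 0], 0, 0], [[0, 0, 0], 0, 0], [[0, 0, 0], 0, 0], [[4, 1, 0], 0, 0], [[4, 1, 0], 0, 0], [[4, 1, 0], 0, 0], [[0, 0, 0], 0, 0], [[0, 0, 0], 0, 0]]'

```text
time: 11.45
position: [0.5709, 0.2615, 0.1503]
tool_rot: [0.166, 0.985, -0.014, -0.035]
ft_force: [-0.5, 0.6, 0.5]
grip_width: 0.0871
```

```bash
python3 st.py
```

```text
11.45 [0.5709 0.2615 0.1503] axis [-0.0742 -0.0157] yaw 160.8 q [ 0.25   0.67   1.451  0.004  1.096 -2.558] F [-0.5  0.6  0.5] M [ 0.17 -0.16  0.02] 0.0871
```

>>> carry_out --steps '[[[4, 1, 0], 0, 0], [[4, 1, 0], 0, 0], [[0, 0, 0], 0, 0], [[0, 0, 0], 0, 0], [[0, 0, 0], 0, 0], [[0, 0, 0], 0, 0]]'

```text
time: 12.05
position: [0.6439, 0.2807, 0.148]
tool_rot: [0.166, 0.985, -0.017, -0.042]
ft_force: [-1.0, -1.2, 0.2]
grip_width: 0.0871
```

```bash
python3 st.py
```

```text
12.05 [0.6439 0.2807 0.148 ] axis [-0.0884 -0.0193] yaw 160.8 q [ 0.251  0.771  1.226  0.003  1.235 -2.558] F [-1.  -1.2  0.2] M [ 0.15 -0.07 -0.03] 0.0871
```

>>> carry_out --steps '[[[-4, -1, 0], 0, 0], [[-4, -1, 0], 0, 0], [[0, 0, 0], 0, 0], [[0, 0, 0], 0, 0], [[0, 0, 0], 0, 0], [[0, 0, 0], 0, 0]]'

```text
time: 12.65
position: [0.5562, 0.2593, 0.1488]
tool_rot: [0.165, 0.985, -0.018, -0.044]
ft_force: [1.1, -0.1, -1.0]
grip_width: 0.0869
```

```bash
python3 st.py
```

```text
12.65 [0.5562 0.2593 0.1488] axis [-0.092  -0.0203] yaw 160.8 q [ 0.253  0.662  1.478  0.004  1.097 -2.558] F [ 1.1 -0.1 -1. ] M [ 0.21 -0.05  0.04] 0.0869
```

>>> carry_out --steps '[[[2.5, 1.2, 0], 0, 0], [[2.5, 1.2, 0], 0, 0], [[2.5, 1.2, 0], 0, 0], [[2.5, 1.2, 0], 0, 0], [[2.5, 1.2, 0], 0, 0], [[2.5, 1.2, 0], 0, 0], [[2.5, 1.2, 0], 0, 0], [[2.5, 1.2, 0], 0, 0], [[2.5, 1.2, 0], 0, 0], [[2.5, 1.2, 0], 0, 0]]'

```text
time: 13.65
position: [0.8204, 0.3836, 0.1493]
tool_rot: [0.166, 0.985, -0.016, -0.04]
ft_force: [2.1, 0.9, 0.7]
grip_width: 0.0871
```

```bash
python3 st.py
```

```text
13.65 [0.8204 0.3836 0.1493] axis [-0.0847 -0.0181] yaw 160.7 q [ 0.312  1.115  0.424  0.009  1.689 -2.495] F [2.1 0.9 0.7] M [ 0.17 -0.13  0.04] 0.0871
```

>>> carry_out --steps '[[[0.9, 0.42, 0], 0, 0], [[0.9, 0.42, 0], 0, 0], [[0.9, 0.42, 0], 0, 0]]'

```text
time: 13.95
position: [0.8495, 0.3965, 0.1452]
tool_rot: [0.167, 0.985, -0.015, -0.038]
ft_force: [32.1, 13.3, 6.5]
grip_width: 0.0869
```

```bash
python3 st.py
```

```text
13.95 [0.8495 0.3965 0.1452] axis [-0.0803 -0.0162] yaw 160.7 q [ 0.315  1.207  0.218  0.01   1.798 -2.49 ] F [32.1 13.3  6.5] M [ 0.92 -2.09  0.23] 0.0869
```

>>> carry_out --steps '[[[-1, -0.5, 0.2], 0, 0], [[-1, -0.5, 0.2], 0, 0], [[-1, -0.5, 0], 0, 0], [[-2, -1.1, 0], 0, 0], [[-2, -1.1, 0], 0, 0]]'

```text
time: 14.45
position: [0.7805, 0.359, 0.1373]
tool_rot: [0.167, 0.985, -0.015, -0.04]
ft_force: [1.0, -0.3, 0.1]
grip_width: 0.0868
```

```bash
python3 st.py
```

```text
14.45 [0.7805 0.359  0.1373] axis [-0.0832 -0.0169] yaw 160.7 q [ 0.299  1.02   0.676  0.008  1.53  -2.508] F [ 1.  -0.3  0.1] M [ 0.15 -0.09 -0.01] 0.0868
```

>>> carry_out --steps '[[[-2, -1.1, 0], 0, 0], [[-2, -1.1, 0], 0, 0], [[-2, -1.1, 0], 0, 0], [[-2, -1.1, 0], 0, 0], [[-2, -1.1, 0], 0, 0]]'

```text
time: 14.95
position: [0.6807, 0.3023, 0.1362]
tool_rot: [0.167, 0.985, -0.014, -0.037]
ft_force: [0.1, 0.7, 0.3]
grip_width: 0.087
```

```bash
python3 st.py
```

```text
14.95 [0.6807 0.3023 0.1362] axis [-0.0776 -0.0154] yaw 160.7 q [ 0.266  0.835  1.111  0.006  1.274 -2.541] F [0.1 0.7 0.3] M [ 0.23 -0.08 -0.03] 0.087
```

>>> carry_out --steps '[[[-2.7, -1.2, 0], 0, 0], [[-3.6, -1.6, 0], 0, 0], [[-3.6, -1.6, 0], 0, 0], [[-3.6, -1.6, 0], 0, 0], [[-2.7, -1.2, 0], 0, 0], [[-1.8, -0.8, 0], 0, 0], [[-0.9, -0.4, 0], 0, 0], [[-0.4, -0.2, 0], 0, 0]]'

```text
time: 15.75
position: [0.4875, 0.2133, 0.1371]
tool_rot: [0.168, 0.985, -0.012, -0.032]
ft_force: [0.5, 0.2, -0.0]
grip_width: 0.087
```

```bash
python3 st.py
```

```text
15.75 [0.4875 0.2133 0.1371] axis [-0.067  -0.0128] yaw 160.6 q [ 2.020e-01  5.820e-01  1.717e+00  1.000e-03  9.120e-01 -2.602e+00] F [ 0.5  0.2 -0. ] M [ 0.11 -0.13 -0.02] 0.087
```

>>> carry_out --steps '[[[0.9, 0.4, 0], 0, 0], [[1.8, 0.8, 0], 0, 0], [[2.7, 1.2, 0], 0, 0], [[3.6, 1.6, 0], 0, 0], [[3.6, 1.6, 0], 0, 0], [[3.6, 1.6, 0], 0, 0], [[2.7, 1.2, 0], 0, 0], [[1.8, 0.8, 0], 0, 0], [[0.9, 0.4, 0], 0, 0], [[0.4, 0.2, 0], 0, 0]]'

```text
time: 16.75
position: [0.7354, 0.3228, 0.1367]
tool_rot: [0.168, 0.986, -0.006, -0.021]
ft_force: [-0.6, 0.2, 0.8]
grip_width: 0.087
```

```bash
python3 st.py
```

```text
16.75 [0.7354 0.3228 0.1367] axis [-0.0426 -0.005 ] yaw 160.6 q [ 0.273  0.904  0.946  0.007  1.334 -2.533] F [-0.6  0.2  0.8] M [ 0.15 -0.01  0.02] 0.087
```

Smooth ramped sweeps steadily reduce the tilt (it went from -0.078 to -0.043), so I'll do one more in-and-out pass.

>>> carry_out --steps '[[[-0.9, -0.4, 0], 0, 0], [[-2.7, -1.2, 0], 0, 0], [[-3.6, -1.6, 0], 0, 0], [[-3.6, -1.6, 0], 0, 0], [[-3.6, -1.6, 0], 0, 0], [[-3.6, -1.6, 0], 0, 0], [[-2.7, -1.2, 0], 0, 0], [[-1.8, -0.8, 0], 0, 0], [[-0.9, -0.4, 0], 0, 0], [[-0.4, -0.2, 0], 0, 0]]'

```text
time: 17.75
position: [0.4797, 0.2113, 0.1372]
tool_rot: [0.168, 0.986, -0.006, -0.022]
ft_force: [0.8, -0.3, -0.3]
grip_width: 0.0871
```

```bash
python3 st.py
```

```text
17.75 [0.4797 0.2113 0.1372] axis [-0.0447 -0.0055] yaw 160.6 q [ 0.2    0.566  1.753  0.005  0.868 -2.607] F [ 0.8 -0.3 -0.3] M [ 0.18 -0.08  0.02] 0.0871
```

>>> carry_out --steps '[[[0.9, 0.4, 0], 0, 0], [[1.8, 0.8, 0], 0, 0], [[2.7, 1.2, 0], 0, 0], [[2.7, 1.2, 0], 0, 0], [[1.8, 0.8, 0], 0, 0], [[0.9, 0.4, 0], 0, 0], [[0.4, 0.2, 0], 0, 0]]'

```text
time: 18.45
position: [0.6023, 0.2659, 0.1393]
tool_rot: [0.168, 0.986, -0.004, -0.017]
ft_force: [-0.9, 0.9, -0.2]
grip_width: 0.0868
```

```bash
python3 st.py
```

```text
18.45 [0.6023 0.2659 0.1393] axis [-0.0346 -0.0025] yaw 160.6 q [ 0.244  0.705  1.406  0.007  1.065 -2.563] F [-0.9  0.9 -0.2] M [ 0.21 -0.08 -0.03] 0.0868
```

>>> carry_out --steps '[[[0.9, 0.4, 0], 0, 0], [[1.8, 0.8, 0], 0, 0], [[2.7, 1.2, 0], 0, 0], [[3.6, 1.6, 0], 0, 0], [[3.6, 1.6, 0], 0, 0], [[2.7, 1.2, 0], 0, 0], [[1.8, 0.8, 0], 0, 0], [[0.9, 0.4, 0], 0, 0], [[0.4, 0.2, 0], 0, 0]]'

```text
time: 19.35
position: [0.7943, 0.3529, 0.1371]
tool_rot: [0.168, 0.986, -0.004, -0.017]
ft_force: [-0.4, -0.3, -0.3]
grip_width: 0.0868
```

```bash
python3 st.py
```

```text
19.35 [0.7943 0.3529 0.1371] axis [-0.0345 -0.002 ] yaw 160.6 q [ 0.287  1.012  0.694  0.008  1.47  -2.517] F [-0.4 -0.3 -0.3] M [ 0.07 -0.03 -0.03] 0.0868
```

>>> carry_out --steps '[[[-0.9, -0.4, 0], 0, 0], [[-2.7, -1.2, 0], 0, 0], [[-3.6, -1.6, 0], 0, 0], [[-3.6, -1.6, 0], 0, 0], [[-3.6, -1.6, 0], 0, 0], [[-2.7, -1.2, 0], 0, 0], [[-1.8, -0.8, 0], 0, 0], [[-0.9, -0.4, 0], 0, 0], [[-0.4, -0.2, 0], 0, 0]]'

```text
time: 20.25
position: [0.5808, 0.2594, 0.135]
tool_rot: [0.168, 0.986, -0.004, -0.018]
ft_force: [0.1, -0.2, -0.5]
grip_width: 0.0868
```

```bash
python3 st.py
```

```text
20.25 [0.5808 0.2594 0.135 ] axis [-0.0376 -0.0027] yaw 160.7 q [ 0.242  0.686  1.468  0.007  1.025 -2.566] F [ 0.1 -0.2 -0.5] M [ 0.11 -0.04  0.01] 0.0868
```

>>> carry_out --steps '[[[0.7, -0.07, 0], 0, 0], [[0.7, -0.07, -0.5], 0, 0], [[0, 0, -1], 0, 0], [[0, 0, -1], 0, 0], [[0, 0, -1], 0, 0], [[0, 0, -1], 0, 0], [[0, 0, -0.5], 0, 0]]'

```text
time: 20.95
position: [0.5988, 0.2585, 0.0804]
tool_rot: [0.168, 0.986, -0.004, -0.017]
ft_force: [0.0, 0.5, 0.8]
grip_width: 0.0869
```

```bash
python3 st.py
```

```text
20.95 [0.5988 0.2585 0.0804] axis [-0.0344 -0.0018] yaw 160.6 q [ 0.234  0.777  1.453  0.008  0.946 -2.575] F [0.  0.5 0.8] M [ 0.18 -0.04 -0.03] 0.0869
```

>>> carry_out --steps '[[[-0.25, 0, -0.5], 0, 0], [[-0.2, 0, -0.35], 0, 0.3], [[0, 0, 0], 0, 0.6], [[0, 0, 0], 0, 1], [[0, 0, 0], 0, 1], [[0, 0, 0], 0, 1]]' --squeeze 15

```text
time: 21.55
position: [0.5931, 0.2587, 0.0703]
tool_rot: [0.168, 0.986, -0.004, -0.018]
ft_force: [0.7, 0.7, 0.7]
grip_width: 0.055
```

```bash
python3 st.py
```

```text
21.55 [0.5931 0.2587 0.0703] axis [-0.0359 -0.0022] yaw 160.7 q [ 0.236  0.786  1.47   0.008  0.921 -2.573] F [0.7 0.7 0.7] M [ 0.17 -0.15 -0.04] 0.055
```

Still closing, at about 0.07 m/s.

>>> carry_out --steps '[[[0, 0, 0], 0, 1], [[0, 0, 0], 0, 1], [[0, 0, 0], 0, 1], [[0, 0, 0], 0, 1], [[0, 0, 0], 0, 1]]'

```text
time: 22.05
position: [0.5942, 0.2588, 0.0716]
tool_rot: [0.168, 0.986, -0.004, -0.016]
ft_force: [-0.5, 0.1, 0.5]
grip_width: 0.0217
```

```bash
python3 st.py
```

```text
22.05 [0.5942 0.2588 0.0716] axis [-0.0332 -0.0017] yaw 160.7 q [ 0.236  0.784  1.469  0.008  0.921 -2.573] F [-0.5  0.1  0.5] M [ 0.13 -0.15  0.  ] 0.0217
```

>>> carry_out --steps '[[[0, 0, 0.5], 0, 1], [[0, 0, 1], 0, 1], [[0, 0, 2], 0, 1], [[0, 0, 3], 0, 1], [[0, 0, 3], 0, 1], [[0, 0, 2], 0, 1], [[0, 0, 1], 0, 1], [[0, 0, 0.5], 0, 1]]'

```text
time: 22.85
position: [0.59, 0.258, 0.2059]
tool_rot: [0.168, 0.986, -0.005, -0.02]
ft_force: [-0.2, -0.2, -1.9]
grip_width: 0.0216
```

```bash
python3 st.py
python3 - <<'E'
from rig import cams
from h import *
c=cams.camera("scene");cv2.imwrite("pics/lift.png",cv2.resize(c["pixels"][140:300,300:500,::-1],(800,640)[:2]and(750,600)))
E
```

```text
22.85 [0.59   0.258  0.2059] axis [-0.0414 -0.0033] yaw 160.6 q [ 0.236  0.61   1.39   0.007  1.182 -2.571] F [-0.2 -0.2 -1.9] M [ 0.16 -0.08 -0.01] 0.0216
```

View pics/lift.png

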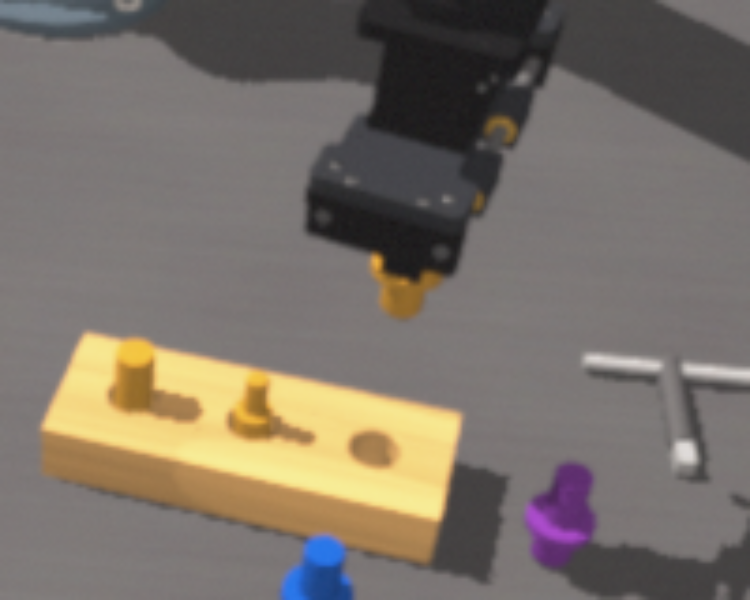

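The blank hangs in the jaws with its foot at crop pixel (402,305). The left hole is empty, and the bar and pin have not moved. Next is the transfer to the collet.

>>> carry_out --steps '[[[0, -1, 0], -0.9, 1], [[0, -2.5, 0], -2.3, 1], [[0, -4, 0], -3.7, 1], [[-0.2, -4.5, 0], -4.1, 1], [[-0.2, -4.5, 0], -4.1, 1], [[-0.2, -4.5, 0], -4.1, 1], [[-0.2, -4.5, 0], -4.1, 1], [[-0.3, -4.5, 0], -4.1, 1], [[-0.3, -4.5, 0], -4.1, 1], [[-0.3, -4, 0], -3.7, 1]]'

```text
time: 23.9
position: [0.5621, -0.1394, 0.1937]
tool_rot: [0.467, 0.884, 0.0, -0.031]
ft_force: [0.7, -0.2, -1.6]
grip_width: 0.0214
```

>>> carry_out --steps '[[[-0.3, -3, 0], -2.7, 1], [[-0.2, -2, 0], -1.8, 1], [[0, -1, 0], -0.9, 1], [[0, -0.5, 0], 0, 1]]'

```text
time: 24.3
position: [0.5517, -0.2142, 0.1883]
tool_rot: [0.515, 0.856, 0.001, -0.036]
ft_force: [0.1, -0.2, -1.9]
grip_width: 0.0215
```

```bash
python3 st.py
```

```text
24.3 [ 0.5517 -0.2142  0.1883] axis [-0.0606  0.0381] yaw 117.8 q [-0.559  0.577  1.522  0.     1.114 -2.617] F [ 0.1 -0.2 -1.9] M [ 0.12 -0.14  0.  ] 0.0215
```

>>> carry_out --steps '[[[0.9, -0.35, 0.3], 0, 1], [[1.8, -0.7, 0.3], 0, 1], [[2.7, -1.0, 0.3], 0, 1], [[3.6, -1.4, 0], 0, 1], [[3.6, -1.4, 0], 0, 1], [[2.7, -1.0, 0], 0, 1], [[1.8, -0.7, 0], 0, 1], [[0.9, -0.35, 0], 0, 1], [[0.4, -0.2, 0], 0, 1]]'

```text
time: 25.2
position: [0.7464, -0.2723, 0.1948]
tool_rot: [0.508, 0.86, 0.003, -0.04]
ft_force: [0.8, 1.1, -2.5]
grip_width: 0.0215
```

```bash
python3 st.py
```

```text
25.2 [ 0.7464 -0.2723  0.1948] axis [-0.0667  0.0461] yaw 118.8 q [-0.493  0.856  0.894  0.009  1.472 -2.569] F [ 0.8  1.1 -2.5] M [ 0.03 -0.16 -0.  ] 0.0215
```

>>> carry_out --steps '[[[-0.9, 0.4, 0], 0, 1], [[-2.2, 1.1, 0], 0, 1], [[-3.3, 1.6, 0], 0, 1], [[-3.4, 1.6, 0], 0, 1], [[-3.0, 1.4, 0], 0, 1], [[-2.0, 1.0, 0], 0, 1], [[-1.2, 0.6, 0], 0, 1], [[-0.8, 0.4, 0], 0, 1], [[-0.3, 0.2, 0], 0, 1]]'

```text
time: 26.1
position: [0.5698, -0.1737, 0.193]
tool_rot: [0.502, 0.864, 0.004, -0.043]
ft_force: [0.9, 0.5, -1.6]
grip_width: 0.0216
```

```bash
python3 st.py
```

```text
26.1 [ 0.5698 -0.1737  0.193 ] axis [-0.0707  0.0501] yaw 119.6 q [-0.489  0.581  1.499  0.012  1.148 -2.583] F [ 0.9  0.5 -1.6] M [ 0.06 -0.18 -0.02] 0.0216
```

>>> carry_out --steps '[[[0, -0.7, -0.5], 0, 1], [[0, -0.7, -1], 0, 1], [[0, -0.6, -0.9], 0, 1], [[0, 0, -0.4], 0, 1]]'

```text
time: 26.5
position: [0.5728, -0.1966, 0.1634]
tool_rot: [0.501, 0.864, 0.004, -0.04]
ft_force: [-0.2, -0.8, -2.5]
grip_width: 0.0215
```

```bash
python3 st.py
python3 - <<'E'
from rig import cams
from h import *
c=cams.camera("scene");t=cams.camera("top")
cv2.imwrite("pics/al.png",np.hstack([cv2.resize(c["pixels"][165:255,160:250,::-1],(400,400),interpolation=cv2.INTER_CUBIC),cv2.resize(t["pixels"][200:290,415:505,::-1],(400,400),interpolation=cv2.INTER_CUBIC)]))
E
```

```text
26.5 [ 0.5728 -0.1966  0.1634] axis [-0.0661  0.0471] yaw 119.7 q [-0.519  0.628  1.5    0.009  1.094 -2.614] F [-0.2 -0.8 -2.5] M [ 0.1  -0.12  0.07] 0.0215
```

View pics/al.png

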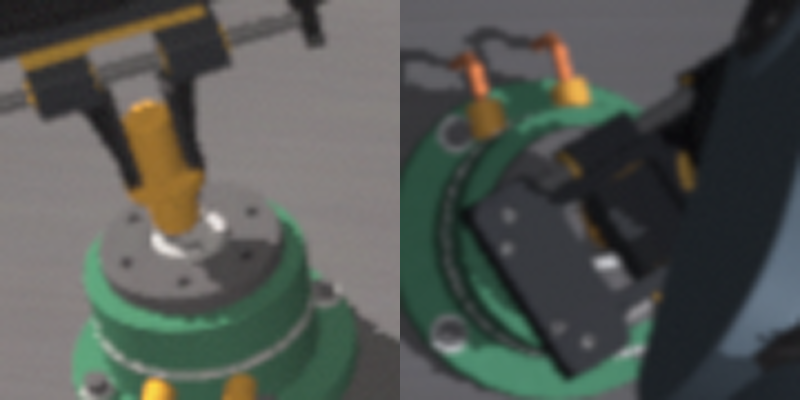

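Run:
```python
from rig import cams,robot
from h import *
s=cams.camera("scene")
o=robot.get_obs();m=R.from_quat(o["tool_rot"]).as_matrix();p=o["position"]
foot=p+m[:,2]*.0596;top=p-m[:,2]*.0104
print("foot",foot,"pred px",pix(s,foot),"top",pix(s,top),"flange",pix(s,p+m[:,2]*.0276))
print("upright variant top",pix(s,foot+[0,0,.07]))
f=at(s,200.5,216.3,foot[2]);print("foot from px",f, "collet",at(s,202.1,216.8,.095))
# brass mask rows
P=s["pixels"][165:225,175:215].astype(int);M=(P[...,0]-P[...,2]>70)
for i in range(0,60,3):
    x=np.where(M[i])[0]
    if len(x):print(165+i,175+x.min(),175+x.max(),len(x))
```

```text
foot [ 0.56835858 -0.19243459  0.10463579] pred px (np.float64(201.31171100777996), np.float64(213.51183110878674)) top (np.float64(193.18370122602155), np.float64(189.6729085819362)) flange (np.float64(197.70469863696923), np.float64(202.9326990986201))
upright variant top (np.float64(195.39953859873017), np.float64(188.37250745816348))
foot from px [ 0.57787105 -0.19133   ] collet [ 0.56842481 -0.19236792]
168 199 204 6
171 188 193 6
174 178 182 5
177 175 176 2
189 189 197 9
192 189 198 10
195 190 198 9
198 190 199 10
201 192 200 9
204 193 205 13
207 191 204 14
210 192 203 12
213 195 203 9
216 197 201 5
```

Scene crop: the spigot foot is centred near pixel (199.8,213.5), and the collet centre seen at that height is near u=201.7. The blank is therefore about 3–4 mm short in +y and right in depth. Top view: the collet is hidden by the gripper.

>>> carry_out --steps '[[[-0.05, 0.2, 0], 0, 1], [[-0.05, 0.12, -0.4], 0, 1], [[0, 0, -0.5], 0, 1], [[0, 0, -0.4], 0, 1]]'

```text
time: 27.05
position: [0.5728, -0.1928, 0.1532]
tool_rot: [0.501, 0.865, 0.004, -0.039]
ft_force: [-3.4, -1.0, 19.9]
grip_width: 0.0218
```

```bash
python3 st.py
```

```text
27.05 [ 0.5728 -0.1928  0.1532] axis [-0.0631  0.0447] yaw 119.8 q [-0.513  0.639  1.513  0.009  1.067 -2.61 ] F [-3.4 -1.  19.9] M [ 0.1   0.6  -0.01] 0.0218
```

>>> carry_out --steps '[[[0, 0, 0.3], 0, 1], [[0, 0, 0.2], 0, 1]]'

```text
time: 27.25
position: [0.5731, -0.1927, 0.1586]
tool_rot: [0.501, 0.865, 0.003, -0.038]
ft_force: [0.1, 0.2, -2.5]
grip_width: 0.0217
```

```bash
python3 st.py
python3 - <<'E'
from rig import cams,robot
from h import *
s=cams.camera("scene")
o=robot.get_obs();m=R.from_quat(o["tool_rot"]).as_matrix();p=o["position"]
u0,v0,w=172,180,60;k=10
I=cv2.resize(s["pixels"][v0:v0+w,u0:u0+w,::-1],(600,600),interpolation=cv2.INTER_CUBIC)
def loop(c,A,r,col):
    a=np.linspace(0,6.283,60);q=[pix(s,c+A@np.array([r*np.cos(x),r*np.sin(x),0])) for x in a]
    cv2.polylines(I,[np.int32([[(x-u0+.5)*k,(y-v0+.5)*k] for x,y in q])],True,col,1)
cf=np.array([*at(s,202.1,216.8,.095),.095])
loop(cf,np.eye(3),.0185,(255,0,0));loop(cf,np.eye(3),.013,(255,0,0))
for d,r in((.0596,.009),(.0556,.012),(.0316,.02),(-.0104,.011)):loop(p+m[:,2]*d,m,r,(0,255,0))
print(p+m[:,2]*.0596,cf)
cv2.imwrite("pics/ov.png",I)
E
```

```text
27.25 [ 0.5731 -0.1927  0.1586] axis [-0.0622  0.0441] yaw 119.8 q [-0.513  0.632  1.509  0.009  1.077 -2.61 ] F [ 0.1  0.2 -2.5] M [ 0.1  -0.19 -0.02] 0.0217
[ 0.56942908 -0.19011921  0.09936614] [ 0.56842481 -0.19236792  0.095     ]
```

View pics/ov.png

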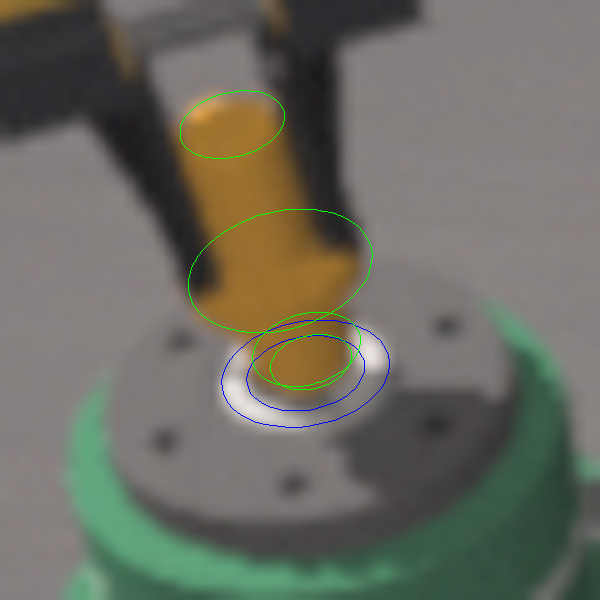

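The overlay shows the foot 2–4 mm towards the camera (+x) and about 1 mm left of the collet axis. That agrees with the -x push felt on contact, so I'll correct and try again.

>>> carry_out --steps '[[[-0.3, 0.05, 0], 0, 1], [[0, 0, -0.4], 0, 1], [[0, 0, -0.4], 0, 1], [[0, 0, -0.3], 0, 1]]'

```text
time: 27.7
position: [0.5694, -0.1934, 0.1477]
tool_rot: [0.5, 0.865, 0.002, -0.037]
ft_force: [-2.0, -3.1, -0.3]
grip_width: 0.0215
```

```bash
python3 st.py
```

```text
27.7 [ 0.5694 -0.1934  0.1477] axis [-0.0629  0.0408] yaw 119.9 q [-0.515  0.642  1.526  0.005  1.048 -2.612] F [-2.  -3.1 -0.3] M [-0.5   0.22  0.06] 0.0215
```

>>> carry_out --steps '[[[-0.05, -0.05, -0.3], 0, 1], [[-0.03, -0.03, -0.3], 0, 1], [[0, 0, -0.3], 0, 1]]'

```text
time: 28.0
position: [0.5684, -0.1939, 0.1371]
tool_rot: [0.5, 0.865, 0.003, -0.038]
ft_force: [-1.3, -0.3, 4.2]
grip_width: 0.0216
```

```bash
python3 st.py
```

```text
28.0 [ 0.5684 -0.1939  0.1371] axis [-0.0632  0.0424] yaw 119.8 q [-0.517  0.656  1.534  0.007  1.027 -2.614] F [-1.3 -0.3  4.2] M [ 0.08  0.07 -0.  ] 0.0216
```

>>> carry_out --squeeze 5 --steps '[[[-0.02, 0, -0.2], 0, 1], [[-0.02, 0, -0.3], 0, 1], [[0, 0, -0.3], 0, 1]]'

```text
time: 28.3
position: [0.5688, -0.1937, 0.1312]
tool_rot: [0.5, 0.865, 0.003, -0.037]
ft_force: [-2.4, -0.3, 9.0]
grip_width: 0.0221
```

```bash
python3 st.py
```

```text
28.3 [ 0.5688 -0.1937  0.1312] axis [-0.0618  0.0426] yaw 119.8 q [-0.517  0.664  1.538  0.008  1.014 -2.614] F [-2.4 -0.3  9. ] M [0.17 0.47 0.04] 0.0221
```

>>> carry_out --steps '[[[-0.03, 0, -0.3], 0, 1], [[-0.03, 0, -0.3], 0, 1], [[0, 0, -0.3], 0, 1]]'

```text
time: 28.6
position: [0.5685, -0.1936, 0.127]
tool_rot: [0.5, 0.865, 0.003, -0.037]
ft_force: [-3.5, 0.6, 11.6]
grip_width: 0.0217
```

```bash
python3 st.py
```

```text
28.6 [ 0.5685 -0.1936  0.127 ] axis [-0.0606  0.0415] yaw 119.9 q [-0.517  0.669  1.542  0.007  1.003 -2.615] F [-3.5  0.6 11.6] M [0.25 0.64 0.05] 0.0217
```

>>> carry_out --steps '[[[-0.05, 0, -0.4], 0, 1], [[-0.05, 0, -0.4], 0, 1], [[0, 0, -0.4], 0, 1]]'

```text
time: 28.9
position: [0.5684, -0.1935, 0.1262]
tool_rot: [0.499, 0.866, 0.003, -0.035]
ft_force: [-7.1, 1.2, 22.1]
grip_width: 0.0218
```

```bash
python3 st.py
```

```text
28.9 [ 0.5684 -0.1935  0.1262] axis [-0.0578  0.0397] yaw 120.0 q [-0.517  0.669  1.545  0.007  0.997 -2.616] F [-7.1  1.2 22.1] M [0.45 1.16 0.  ] 0.0218
```

```bash
cat > ov.py <<'E'
import sys
from rig import cams
from h import *
s=cams.camera("scene");u0,v0,w=172,180,60;k=10
I=cv2.resize(s["pixels"][v0:v0+w,u0:u0+w,::-1],(600,600),interpolation=cv2.INTER_CUBIC)
J=I.copy()
cf=np.array([*at(s,202.1,216.8,.095),.095])
for z,r in((0,.0185),(0,.02),(.008,.02),(.042,.011)):
    q=[pix(s,cf+[r*np.cos(x),r*np.sin(x),z]) for x in np.linspace(0,6.283,60)]
    cv2.polylines(I,[np.int32([[(x-u0+.5)*k,(y-v0+.5)*k] for x,y in q])],True,(0,255,0) if z else (255,0,0),1)
cv2.imwrite(sys.argv[1],cv2.resize(np.hstack([I,J]),(800,400)))
E
python3 ov.py pics/ov2.png; python3 st.py
```

```text
28.95 [ 0.5684 -0.1936  0.1262] axis [-0.0578  0.0397] yaw 120.0 q [-0.517  0.669  1.545  0.007  0.997 -2.616] F [-6.   1.3 22.3] M [0.53 1.07 0.02] 0.0219
```

View pics/ov2.png

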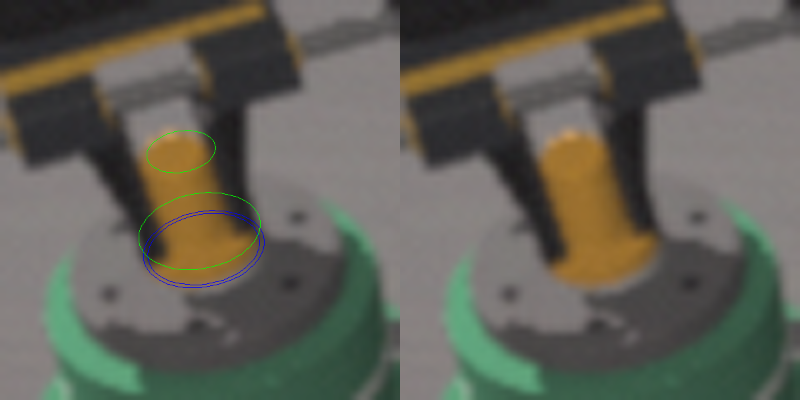

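Pressing gives about 24 N, but the blank still leans with the tool: its boss top sits left of the upright outline and the right flange edge is slightly lifted. The arm yields under contact moment, so I'll lean it upright gently while keeping the downward push.

>>> carry_out --squeeze 15 --steps '[[[-0.2, 0.14, -0.4], 0, 1], [[-0.2, 0.14, -0.4], 0, 1], [[-0.2, 0.14, -0.4], 0, 1], [[-0.2, 0.14, -0.4], 0, 1], [[-0.2, 0.14, -0.4], 0, 1]]'

```text
time: 29.45
position: [0.5674, -0.1927, 0.1258]
tool_rot: [0.499, 0.866, 0.001, -0.019]
ft_force: [-2.6, -0.8, 18.2]
grip_width: 0.0219
```

```bash
python3 st.py
```

```text
29.45 [ 0.5674 -0.1927  0.1258] axis [-0.0321  0.0218] yaw 120.1 q [-0.515  0.659  1.571  0.004  0.95  -2.614] F [-2.6 -0.8 18.2] M [0.13 0.57 0.03] 0.0219
```

Very effective: the tilt went from 0.070 to 0.039. Continuing.

>>> carry_out --steps '[[[-0.2, 0.14, -0.4], 0, 1], [[-0.2, 0.14, -0.4], 0, 1], [[-0.2, 0.14, -0.4], 0, 1], [[-0.2, 0.14, -0.4], 0, 1]]'

```text
time: 29.85
position: [0.5667, -0.1922, 0.1255]
tool_rot: [0.498, 0.867, 0.0, -0.007]
ft_force: [-3.7, -0.8, 17.9]
grip_width: 0.0216
```

```bash
python3 st.py
```

```text
29.85 [ 0.5667 -0.1922  0.1255] axis [-0.0111  0.0071] yaw 120.2 q [-5.140e-01  6.510e-01  1.592e+00  1.000e-03  9.120e-01 -2.613e+00] F [-3.7 -0.8 17.9] M [0.07 0.6  0.01] 0.0216
```

>>> carry_out --steps '[[[-0.2, 0.14, -0.4], 0, 1], [[-0.15, 0.1, -0.4], 0, 1], [[0, 0, -0.4], 0, 1], [[0, 0, -0.4], 0, 1], [[0, 0, -0.4], 0, 1]]'

```text
time: 30.35
position: [0.5663, -0.1919, 0.1253]
tool_rot: [0.498, 0.867, -0.001, 0.001]
ft_force: [-6.5, 1.1, 22.7]
grip_width: 0.0219
```

```bash
python3 st.py;python3 ov.py pics/ov3.png
```

```text
30.35 [ 0.5663 -0.1919  0.1253] axis [ 0.0007 -0.0021] yaw 120.3 q [-5.130e-01  6.460e-01  1.604e+00 -2.000e-03  8.900e-01 -2.612e+00] F [-6.5  1.1 22.7] M [ 0.51  1.19 -0.  ] 0.0219
```

View pics/ov3.png

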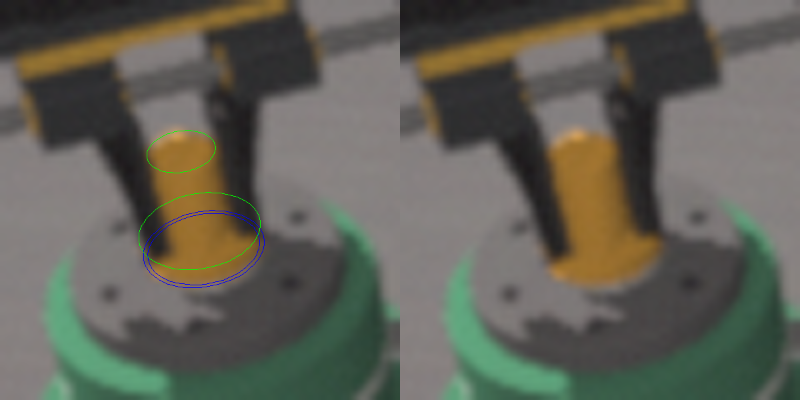

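>>> carry_out --squeeze 25 --steps '[[[-0.05, 0.0, -0.5], 0, 1], [[-0.05, 0.0, -0.6], 0, 1], [[-0.05, 0.0, -0.6], 0, 1]]'

```text
time: 30.7
position: [0.5662, -0.1918, 0.1253]
tool_rot: [0.497, 0.868, -0.001, 0.004]
ft_force: [-9.3, 2.9, 34.1]
grip_width: 0.0217
```

```bash
python3 st.py
python3 - <<'E'
from rig import cams
from h import *
s=cams.camera("scene")
for i in range(8): s=cams.camera("scene")
a=cv2.resize(s["pixels"][195:230,180:227,::-1],(799,595),interpolation=cv2.INTER_CUBIC);cv2.imwrite("pics/fin.png",a)
E
python3 st.py
```

```text
30.7 [ 0.5662 -0.1918  0.1253] axis [ 0.0068 -0.0053] yaw 120.4 q [-5.130e-01  6.440e-01  1.609e+00 -2.000e-03  8.800e-01 -2.613e+00] F [-9.3  2.9 34.1] M [ 1.    1.66 -0.03] 0.0217
31.15 [ 0.5662 -0.1918  0.1253] axis [ 0.0069 -0.0053] yaw 120.4 q [-5.130e-01  6.440e-01  1.609e+00 -2.000e-03  8.800e-01 -2.613e+00] F [-7.7  3.4 34.3] M [ 0.98  1.66 -0.03] 0.0213
```

View pics/fin.png

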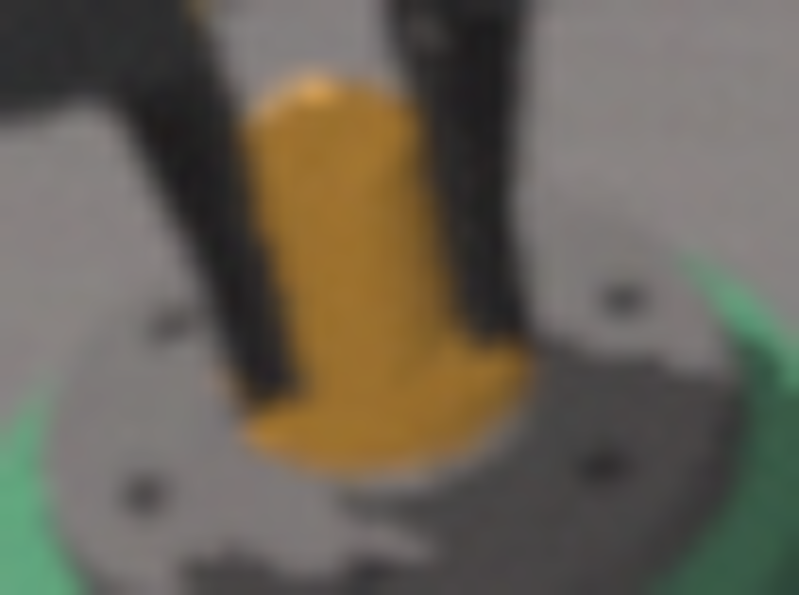

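The final crop shows the flange seated on the collet and the boss upright. The reading is steady at a hard stop: 34 N upward, with TCP z unchanged at 0.1253 m under the added push.

```bash
python3 -c "
from rig import robot
print(robot.hand_in())"; python3 st.py
```

```text
the job is handed in; nothing more can be done
None
the job is handed in; nothing more can be done
```

I moved the flanged blank from the rack's left hole into the green closer's collet and pressed it against the ejector to a hard stop. I handed in at about 31 s, with the arm still pressing and gripping it at 25 N.

**Last checks**
- **Push:** the wrist read a steady 34 N upward for the 0.45 s I watched. Tool height stayed at 125.3 mm even when I pushed 11 N harder, about what a flange on the face should give.
- **Picture:** the flange sits on the collet with the boss upright. That view is too coarse to rule out a gap of a few tenths of a millimetre.
- **Other pieces:** the bar, pin and look-alikes were in place in the picture after the lift, and the chuck key looked unmoved. I did not look at them or the oil can again after that.

**What did not go cleanly**
- **Joint limit:** while trying to correct tool tilt I stretched the arm too far. Joint 3 read 0.218 against a lower limit of 0.22, with a jolt of about 35 N. That may count as passing its range.
- **Tilt:** the tool picked up several degrees of tilt while moving. I corrected it by leaning the blank upright in the collet. About 0.5° of tool tilt and an 8 N side load remained at the end.
- **First insertion:** the first try landed on the collet rim with about 22 N. I lifted, corrected about 3 mm, and the second try went in.

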